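# Right the fallen vial in the reagent lane and clip the end gate in

### The job

One vial in the reagent rack has keeled over between its neighbours: stand it upright in the empty cell of the lane, between the vials that still stand. Then close the lane: pick up the metal end gate standing on the table, slide its ears down into the bracket at the rack's open end and press until it snaps past the spring clips and its foot lies flat on the rack. Leave the standing vials upright in their cells and the rest of the bench where it is.

Things in the scene. Friction and masses are not known exactly. Their poses are not given: they have to be found in the camera images.
- rack: Grey plastic rack fixed to the table, one straight lane. x runs along the lane from the open gate end (-x, nearer the robot) to the closed rear, z up; origin on the centre line at the underside, 112 mm from the gate end. Base 214 (x) x 44 (y) x 10 mm. Square cells 32 x 32, 4 deep (floor z = 6) at x = +85, +44, +3, -38. Rails at y = +-16 to 20, top z = 18; rear end wall x = 101 to 106, top z = 42
- fallen_vial: the tipped vial: clear glass, white screw cap, 28 mm diameter, 54 tall, about 30 g; the cap (26 wide) is the top 11 mm. Origin: centre of its bottom; z along its axis to the cap. It starts leaning about 40 degrees towards the gate end, cap against the front vial, raised rear edge of its bottom near the middle vial; the gap between these two is 54 mm
- vial_front: standing vial of the same kind in the cell at rack x = -38 mm, nearest the gate; origin at the centre of its bottom
- vial_mid: standing vial of the same kind in the cell at rack x = +44 mm; origin at the centre of its bottom
- vial_rear: standing vial of the same kind in the cell at rack x = +85 mm; origin at the centre of its bottom
- empty_cell (a point): centre of the floor of the empty cell (rack x = +3 mm, 6 mm above the table), where the fallen vial's bottom centre belongs (the cell leaves it 2 mm play all round); axes as the rack
- gate: aluminium end gate, 140 g, on the table left or right of the rack. Origin: mid plate, underside of foot; z up. Plate 5 thick (x), 30 wide (y), ears to y = +-25 from z = 9 to 46, a bead 2 mm proud on the front (-x) at z = 16. Foot 26 wide: long toe to x = -30, heel to x = +9. Black grip bar 10 thick (x), 38 wide, z = 58 to 84. In the rack the toe points out of the lane (axes as the rack's)
- gate_seat (a point): point on the plate's top (rack x = -74, z = 10) where the gate's origin lies when home; axes as the rack. Here stands the black bracket, open above and in front: two cheeks 32 mm apart, walls to z = 46, flared lips to z = 54. An ear's slot: outer wall at y = +-27 (2 mm past the ear), rear wall 3.3 mm behind this point, leaf spring in front
- tape: bystander: roll of beige tape lying flat, 96 mm wide, 25 high, left or right of the rack; origin under its centre
- trough: bystander: small white open trough 46 x 92 x 24 mm; origin under its centre
- pen: bystander: dark pen 118 mm long, 9 thick, lying near the table's front edge; origin under its middle
- tube_a: bystander: empty milky tube standing behind the rack, 19 mm wide, 63 high; origin under its centre
- clip_left (a joint): steel leaf spring in the bracket's left (+y) slot; 0 at rest, negative as the ear's bead pushes it forward (about -0.1 rad at the most); its round bump is 21 mm above the gate seat. Both leaves begin to resist about 10 mm before the gate is home, most at 5 mm; pushing past takes about 5 to 12 N in all, then they hold the gate down
- clip_right (a joint): the same leaf spring in the right (-y) slot
Things that resemble listed ones, but are neither listed nor needed, are in the scene too. Leave any yellow look-alike of the gate alone.

How it is judged:
On the way, in this order (a step that is already met when the one before it is completed fails the run):
1. the fallen vial stands upright in the empty cell and is let go (angle between fallen_vial's own z axis and vertical below 0.1 rad and horizontal distance between fallen_vial and empty_cell below 0.004 m and z of fallen_vial in the frame of empty_cell below 0.002 m and contact force between the fingers and fallen_vial below 0.1 N), for 0.2 s.
2. the gate is pressed home in the bracket (z of gate in the frame of gate_seat below 0.002 m and horizontal distance between gate and gate_seat below 0.004 m and angle between gate's own z axis and vertical below 0.06 rad), for 0.2 s.
At the end, for the whole second after the job is handed in: Fallen vial at rest in the empty cell (4 mm of centre, 2 mm of floor, 0.1 rad of upright); gate home (4 mm sideways, 2 mm height, 0.06 rad upright, 0.1 rad square), at rest; other vials upright (0.1 rad), within 8 mm of their start; tape, trough, pen and tube within 30 mm (all of step 2 and angle between each of fallen_vial, vial_front, vial_mid, vial_rear's own z axis and vertical below 0.1 rad and horizontal distance between fallen_vial and empty_cell below 0.004 m and z of fallen_vial in the frame of empty_cell below 0.002 m and linear speed of each of fallen_vial, gate below 0.02 m/s and angle between the x axis of gate and the x axis of rack, either way round below 0.1 rad and distance of each of vial_front, vial_mid, vial_rear from where it was at the start of the episode below 0.008 m and distance of each of tape, trough, pen, tube_a from where it was at the start of the episode below 0.03 m); the robot touches nothing.
It fails at once if a standing vial is knocked over (leans more than 0.5 rad) (angle between any of vial_front, vial_mid, vial_rear's own z axis and vertical above 0.5 rad).
It also fails if it takes over 51 s, if anything falls off the work surface, if the arm or the gripper's body presses on something with over 40 N, if the wrist force passes 120 N, or if a joint passes its speed limit or range.

### The arm

A 6-joint arm with a two-finger parallel gripper is mounted at the origin on a cart in front of the work surface, level with it; the furniture and walls round the work are solid. World frame = base frame: x ahead of the robot, y to its left, z up, the work surface at z = 0. Lengths are in m, angles in rad, forces in N, time in s.
With the tool pointing down it reaches from about 0.25 to 0.725 m from the base axis. Payload 4 kg.
Tool frame: the origin (TCP) lies on the centre line of the jaws, within the pads' length; the fingertips stand 17 mm ahead of it and the grasp point (between the pads) lies 2 mm behind it; z points along the fingers, y is the line along which they close (so a half turn about z gives the same grasp; the last joint's range is limited). The gripper opens to 85 mm and grips with 20 to 120 N. Pads are 22 mm wide; open, the fingers measure 114 mm over their backs; the gripper's body (76 mm by 85 mm) begins 54 mm behind the grasp point. The pads swing forward as they close: fully open they stand 13 mm farther back than shut.
Start: joints at [-1.342, 0.241, 0.005, 1.335, 0, 1.571], TCP at [0.113, -0.487, 0.248] pointing down, gripper open.
Joint ranges: [-2.72, 2.72], [-1.05, 1.87], [-1.09, 1.28], [-1.99, 2.15], [-1.42, 1.44], [-3.14, 3.14]. Speed limits (rad/s): [2.79, 2.79, 3.14, 3.14, 3.14, 3.14].

### API

Orientations are given as a unit quaternion [x, y, z, w].
In Python, from workcell import get_obs, imaging, order gives the robot as it stands.
- The arm moves only by the tool apply_moves, never from a script. Its argument "targets" is a list that holds one entry, the list of rows, each a list of 5 numbers: the shift along the world's x, y, z in units of 40 mm (1.0 is 40 mm), then the turn about the world's z in degrees, then the gripper command: -1 is shut, 1 is fully open, values between are in proportion. In form: [[[dx, dy, dz, turn, fingers], ...]]. A call has 1 to 8 rows; each row shifts and turns the commanded pose from where the row before left it; what a row does not reach is not made up. A row lasts 1/12 s, in which the tool goes at most 41.7 mm and 7.16 degrees, less where a joint would pass 70% of its speed; a pose out of reach is approached as far as the arm can. A call is refused whole if a number of a shift passes 1 or a number of a turn 7.16, either way. A call with a gripper value outside its range is refused whole. The fingers move at their own pace and stop on an object; the grip force is fixed at half the most. Time passes only in rows, so rows that do not move let the fingers close. It gives the time, the measured TCP pose, the force, the opening and the grip force at its end, in the units of the state.
- get_obs(): the state, without advancing time (a new reading comes with each control period).
- imaging.camera(name): name is "side" or "top"; returns (picture, depth): 480x640x3 uint8, blue, green, red; 480x640 float32, m along the optical axis (not along the pixel's ray), 0 where there is no reading.
- imaging.get_calibration(name): a dict with "camera_matrix" (3x3 intrinsics, pixels), "eye" and "rotation" of the camera in the world. Camera axes: x right, y down, z forward; pixel columns grow to the right and rows downward; lengths in m; the calibration is good to about 2 mm. A picture is of the moment at which its call begins. get_calibration takes no time and is no camera call.
- order.job_done(): hands the job in; it is judged then, once.
The state is a dict: "clock": time; "joint_pos": joint angles; "joint_vel": joint speeds; "tau": joint torques, N m; "eef_pos": TCP position; "tool_rot": TCP orientation; "ft_force": force on the tool from outside, world axes, zero at the start; "ft_torque": the same for the moment, N m; "grip_width": finger opening in m; "grasp_force": force on a finger pad.
Only numpy, scipy, OpenCV 4.12 (cv2) and the standard library are available. Lean on these libraries where they do the work, as an engineer would, in place of code of your own. Each camera call takes 0.05 s, during which the arm holds its last target. There are 200 camera calls.

## Working session

There is one attempt and no reset: what is moved stays moved. The work goes in short steps, Python scripts to look and compute and a tool call to move; the robot and the scene stay as the last step left them, time stands still between calls to the robot, and variables do not carry over. Pictures are saved under pics/ and viewed, at most 12 in all, crops included, and the job is handed in when it is done.

Besides the shell and the picture viewer there is one more tool, called by a JSON object that holds its "fn" and its "kwargs", one argument or row to a line. apply_moves: Moves the arm, as the interface text tells. Its arguments: {"type":"object","properties":{"targets":{"type":"array","items":{"type":"array","items":{"type":"array","items":{"type":"number"}}}}},"required":["targets"]}

```bash
mkdir -p pics
cat > h.py <<'E'
import numpy as np, cv2
from workcell import get_obs, imaging, order
def snap(n):
    im,d=imaging.camera(n); return im,d
def pts(n,d):
    c=imaging.get_calibration(n);K=np.array(c["camera_matrix"]);R=np.array(c["rotation"]);e=np.array(c["eye"])
    v,u=np.mgrid[:480,:640]; p=np.stack([(u-K[0,2])/K[0,0]*d,(v-K[1,2])/K[1,1]*d,d],-1)
    return p@R.T+e
def ray(n,u,v,z):
    c=imaging.get_calibration(n);K=np.array(c["camera_matrix"]);R=np.array(c["rotation"]);e=np.array(c["eye"])
    r=R@np.array([(u-K[0,2])/K[0,0],(v-K[1,2])/K[1,1],1]); return e+r*(z-e[2])/r[2]
E
python3 - <<'E'
from h import *
for n in("top","side"):
    im,d=snap(n); cv2.imwrite(f"pics/{n}0.png",im); np.savez(f"{n}0.npz",im=im,d=d)
    c=imaging.get_calibration(n); print(n,c)
print(get_obs())
E
```

```text
top {'camera_matrix': array([[496.22169729,   0.        , 318.53306788],
       [  0.        , 496.22169729, 245.21599608],
       [  0.        ,   0.        ,   1.        ]]), 'eye': array([ 0.45909013, -0.04883232,  0.8818654 ]), 'rotation': array([ 0.71334423, -0.6993653 ,  0.01798224, -0.04128949])}
side {'camera_matrix': array([[528.36138962,   0.        , 320.73016799],
       [  0.        , 528.36138962, 243.60613154],
       [  0.        ,   0.        ,   1.        ]]), 'eye': array([0.51707093, 0.67750549, 0.55552849]), 'rotation': array([-0.00577352,  0.88796732, -0.45970255,  0.01242065])}
{'clock': 0.1, 'joint_pos': array([-1.34199719e+00,  2.41352563e-01,  3.87389695e-03,  1.33520297e+00,
        5.01640529e-06,  1.57075400e+00]), 'joint_vel': array([ 0.00094961, -0.00130137,  0.00253954, -0.0004234 ,  0.00071555,
        0.00061147]), 'tau': array([ 2.07460333e-03, -3.73137617e+01,  2.53010559e+01,  1.08352932e-02,
        2.19903786e-04,  5.80766901e-07]), 'eef_pos': array([ 0.11328577, -0.48645543,  0.2475002 ]), 'tool_rot': array([ 9.93460645e-01,  1.14171178e-01, -1.05092728e-04, -9.36782750e-04]), 'ft_force': array([-0.00593862, -0.25896667, -0.24166637]), 'ft_torque': array([ 0.03101282, -0.00727713,  0.00503114]), 'grasp_force': 0.0, 'grip_width': 0.08530339808078355}
```

View pics/top0.png

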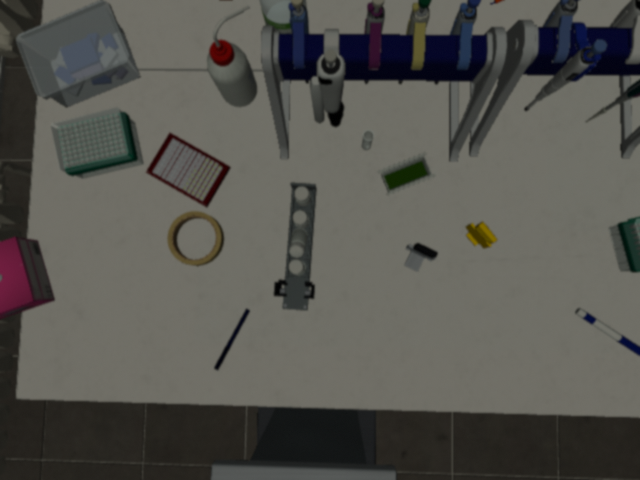

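View pics/side0.png

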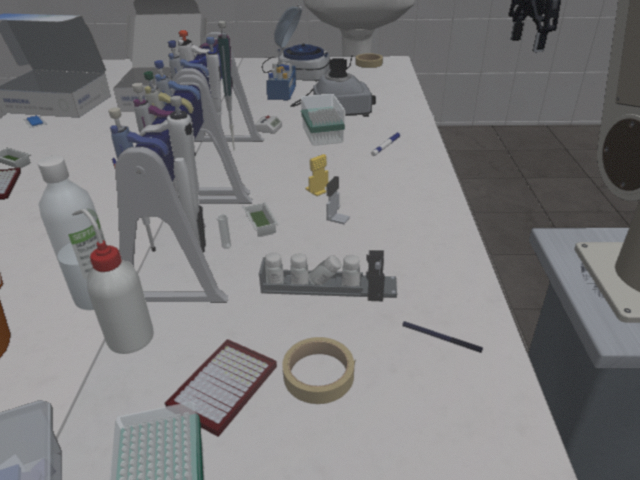

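The top view shows the rack at (300,245) and the bracket at (295,290). The tape is at (195,238), the pen at (232,338), the green-filled trough at (406,174) and tube_a at (368,140). Two things could be the gate: the grey and black one at top (421,255) / side (335,200), and a yellow look-alike at top (481,235). The grey aluminium one with the black bar fits the description. I'll confirm it in a crop and measure it.

```bash
sed -i 's/R=np.array(c\["rotation"\])/R=Rot.from_quat(c["rotation"]).as_matrix()/; 1a from scipy.spatial.transform import Rotation as Rot' h.py
python3 - <<'E'
from h import *
T=np.load("top0.npz");S=np.load("side0.npz")
def crop(im,x,y,w,h,s): return cv2.convertScaleAbs(cv2.resize(im[y:y+h,x:x+w],None,fx=s,fy=s,interpolation=cv2.INTER_CUBIC),alpha=1.5)
a=crop(T["im"],265,175,55,140,4); b=crop(T["im"],395,225,65,60,4); c=crop(S["im"],250,235,150,75,3);d=crop(S["im"],300,165,60,65,4)
o=np.zeros((600,800,3),np.uint8)
for i,x,y in((a,0,0),(b,230,0),(c,230,250),(d,500,0)): o[y:y+i.shape[0],x:x+i.shape[1]]=i
cv2.imwrite("pics/c1.png",o)
for n,D in(("top",T),("side",S)):
    P=pts(n,D["d"]);P[D["d"]==0]=np.nan;im=D["im"]; print(n,"table",np.nanmedian(P[340:380,330:500,2]) if n=="top" else P[250:270,430:460,2].mean())
    # objects above table in gate region & rack region
    for nm,(x0,x1,y0,y1) in dict(gate=(.35,.52,-.27,-.17),rack=(.3,.65,-.1,.05)).items():
        m=(P[...,0]>x0)&(P[...,0]<x1)&(P[...,1]>y0)&(P[...,1]<y1)
        for lo,hi in ((.006,.012),(.014,.022),(.035,.048),(.048,.056),(.056,.068),(.075,.09)):
            q=P[m&(P[...,2]>lo)&(P[...,2]<hi)]
            if len(q)>8:
                r=cv2.minAreaRect((q[:,:2]*1000).astype(np.float32)); print(n,nm,lo,hi,len(q),q.mean(0).round(4),np.round(r[0],1),np.round(r[1],1),round(r[2],1))
E
```

```text
top table 0.0015854501163925505
top gate 0.006 0.012 211 [ 0.5006 -0.1894  0.0078] [ 436.1 -218.8] [168.4  93.5] 0.5
top gate 0.014 0.022 11 [ 0.513  -0.2058  0.0193] [ 514.2 -203.5] [24.   1.1] 62.9
top gate 0.035 0.048 12 [ 0.5135 -0.2061  0.0393] [ 514.2 -204.1] [25.8  2.3] 70.2
top gate 0.075 0.09 78 [ 0.5162 -0.2007  0.0843] [ 518.3 -198.8] [26.2  9.7] 64.7
top rack 0.006 0.012 901 [0.5028 0.0123 0.0094] [475.6 -25.5] [341.  146.1] 0.8
top rack 0.014 0.022 478 [0.5462 0.0124 0.0188] [529.5  14.1] [ 42.1 204.7] 86.8
top rack 0.035 0.048 423 [0.5417 0.0143 0.0422] [538.4  14.4] [ 56.1 195.7] 87.1
top rack 0.048 0.056 311 [0.5006 0.0137 0.0518] [530.4  14.3] [ 64.6 179. ] 87.8
top rack 0.056 0.068 658 [0.5514 0.0133 0.0607] [534.8   3.6] [ 64.2 181.5] 80.7
side table nan
side gate 0.006 0.012 99 [ 0.5074 -0.1864  0.0075] [ 508.5 -186. ] [27.4 31.1] 60.7
side gate 0.014 0.022 25 [ 0.5148 -0.2039  0.0187] [ 515.1 -203.7] [24.2  3. ] 62.7
side gate 0.035 0.048 32 [ 0.5154 -0.2034  0.0421] [ 515.4 -203.2] [23.1  3.8] 71.4
side gate 0.048 0.056 11 [ 0.5168 -0.2001  0.0523] [ 516.4 -202.4] [22.4  2.2] 70.0
side gate 0.056 0.068 17 [ 0.5156 -0.1979  0.0632] [ 516.  -198.1] [22.3  2.7] 70.5
side gate 0.075 0.09 40 [ 0.516  -0.1992  0.0819] [ 515.4 -199.4] [ 7.5 22.9] 0.0
side rack 0.006 0.012 915 [0.5121 0.0245 0.0095] [528.4  19.5] [ 59.9 218.7] 89.7
side rack 0.014 0.022 751 [0.5456 0.0264 0.0179] [530.1  19.2] [ 61.5 213.5] 90.0
side rack 0.035 0.048 856 [0.534  0.0205 0.0417] [539.2  16.2] [ 61.7 196.6] 87.9
side rack 0.048 0.056 443 [0.5247 0.017  0.0519] [534.6  12.8] [ 66.1 186.3] 87.0
side rack 0.056 0.068 522 [0.5537 0.0175 0.0598] [554.8  15.8] [ 25.5 146.9] 86.3
```

View pics/c1.png

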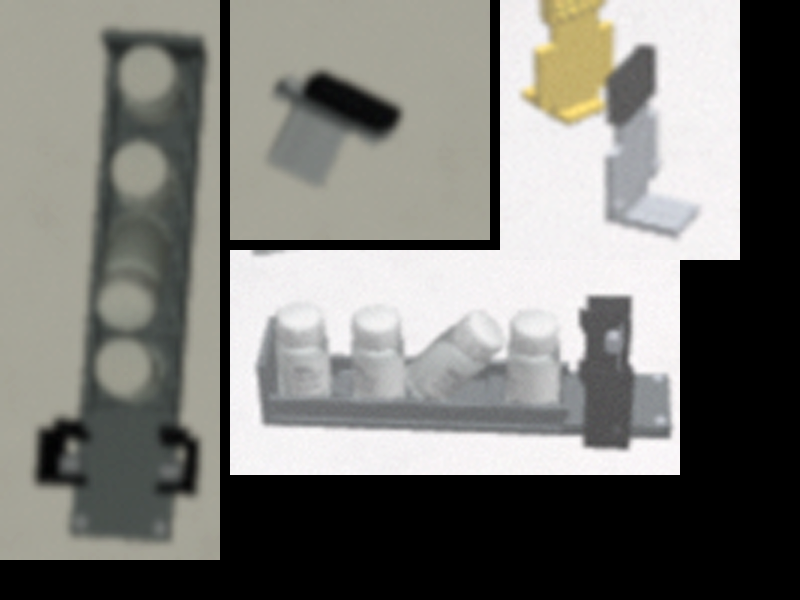

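The crop confirms the target: a silver L-shaped gate with a black grip bar at top (421,255), toe towards the robot. The yellow part is left alone. In the side view the fallen vial leans with its cap on the front vial. Next I'll measure the rack, vials, bracket and gate.

Run:
```python
from h import *
for n in("top","side"):
    D=np.load(n+"0.npz");P=pts(n,D["d"]);im=D["im"];hsv=cv2.cvtColor(im,cv2.COLOR_BGR2HSV)
    reg=(P[...,0]>.38)&(P[...,0]<.66)&(P[...,1]>-.04)&(P[...,1]<.07)&(D["d"]>0)
    m=(reg&(P[...,2]>.0625 if n=="x" else reg&(P[...,2]>.057)&(hsv[...,2]>120))).astype(np.uint8)
    k,l,s,c=cv2.connectedComponentsWithStats(m)
    for i in range(1,k):
        if s[i,4]>15: q=P[l==i]; print(n,"cap",c[i].round(1),s[i,4],"depth mean",q.mean(0).round(4),"ray",ray(n,*c[i],.060)[:2].round(4))
    # base
    q=P[reg&(P[...,2]>.005)&(P[...,2]<.013)&(P[...,0]<.455)]
    q=P[reg&(P[...,2]>.008)&(P[...,2]<.022)]
    r=cv2.minAreaRect((q[:,:2]*1000).astype(np.float32)); print(n,"base",np.round(r[0],1),np.round(r[1],1),r[2])
    # bracket
    q=P[reg&(P[...,2]>.044)&(P[...,2]<.058)&(hsv[...,2]<60)&(P[...,0]<.49)]
    for sg in(1,-1):
        w=q[(q[:,1]-.01)*sg>0]
        if len(w): print(n,"bracket",sg,len(w),w.min(0).round(4),w.max(0).round(4),w.mean(0).round(4))
    g=(P[...,0]>.47)&(P[...,0]<.56)&(P[...,1]>-.235)&(P[...,1]<-.15)&(D["d"]>0)
    q=P[g&(P[...,2]>.08)&(hsv[...,2]<70)]; r=cv2.minAreaRect((q[:,:2]*1000).astype(np.float32)); print(n,"grip",len(q),r,q.max(0))
    q=P[g&(P[...,2]>.003)&(P[...,2]<.01)]; r=cv2.minAreaRect((q[:,:2]*1000).astype(np.float32)); print(n,"toe",len(q),r,q.mean(0))
```

```text
top base [525.1  14.8] [ 44.  213.5] 86.83605194091797
top bracket 1 103 [0.4424 0.0343 0.0444] [0.4692 0.052  0.0571] [0.4562 0.0451 0.0507]
top bracket -1 91 [ 0.4398 -0.0149  0.0443] [0.4668 0.002  0.0573] [ 0.4529 -0.0081  0.0509]
top grip 165 ((521.47119140625, -193.95806884765625), (37.48347473144531, 11.060873985290527), 63.584861755371094) [ 0.53279102 -0.17635043  0.08871042]
top toe 596 ((515.0771484375, -192.97900390625), (88.72718048095703, 84.30057525634766), 0.6573071479797363) [ 0.51118222 -0.18861045  0.0051888 ]
side cap [272.8 257. ] 129 depth mean [0.6152 0.0131 0.0602] ray [0.6153 0.0128]
side cap [298.1 257.8] 126 depth mean [0.5751 0.0152 0.0603] ray [0.5752 0.0149]
side cap [331.1 259.8] 81 depth mean [0.5235 0.0201 0.0599] ray [0.5235 0.0204]
side cap [350.8 259.5] 129 depth mean [0.4928 0.0198 0.0603] ray [0.4928 0.0195]
side base [528.   17.7] [ 64.4 217.5] 87.73221588134766
side bracket 1 60 [0.4445 0.0386 0.0441] [0.4686 0.0546 0.0561] [0.4569 0.0501 0.0492]
side bracket -1 13 [ 0.4448 -0.0082  0.0442] [0.4649 0.004  0.0484] [ 0.4562 -0.0041  0.046 ]
side grip 50 ((521.3613891601562, -190.4805908203125), (37.17176818847656, 6.277246952056885), 62.44731903076172) [ 0.53198938 -0.1740816   0.0867192 ]
side toe 176 ((514.8844604492188, -193.1779327392578), (91.08820343017578, 81.18281555175781), 2.2158308029174805) [ 0.51074374 -0.18546     0.00619256]
```

{"fn": "apply_moves", "kwargs": {
  "targets": [
    [[0.62, 0.78, -0.1, 7, 1], [0.62, 0.78, -0.1, 7, 1], [0.62, 0.78, -0.1, 7, 1], [0.62, 0.78, -0.1, 7, 1], [0.62, 0.78, -0.1, 7, 1], [0.62, 0.78, -0.1, 7, 1], [0.62, 0.78, -0.1, 7, 1], [0.62, 0.78, -0.1, 7, 1]]
  ]
}}

```text
clock: 0.77
eef_pos: [0.3123, -0.2355, 0.216]
tool_rot: [0.822, 0.569, -0.0, -0.0]
ft_force: [0.2, -0.5, 0.1]
grip_width: 0.0852
grasp_force: 0.0
```

{"fn": "apply_moves", "kwargs": {
  "targets": [
    [[0.62, 0.78, -0.1, 7, 1], [0.62, 0.78, -0.1, 7, 1], [0.62, 0.78, -0.1, 7, 1], [0.62, 0.78, -0.1, 7, 1], [0.62, 0.78, -0.1, 7, 1], [0.62, 0.78, -0.1, 7, 1], [0.62, 0.78, -0.1, 7, 1], [0, 0, 0, 7, 1]]
  ]
}}

```text
clock: 1.43
eef_pos: [0.4888, -0.0138, 0.187]
tool_rot: [0.455, 0.89, 0.001, 0.0]
ft_force: [0.7, -0.1, 1.2]
grip_width: 0.0854
grasp_force: 0.0
```

{"fn": "apply_moves", "kwargs": {
  "targets": [
    [[0.4, 0.6, 0, 7, 0.5], [0.2, 0.3, 0, 7, 0.5], [0, 0, 0, 7, 0.3], [0, 0, 0, 7, 0.3], [0, 0, 0, 7, 0.3], [0, 0, 0, 7, 0.3], [0, 0, 0, 7, 0.3], [0, 0, 0, 2.7, 0.3]]
  ]
}}

```text
clock: 2.1
eef_pos: [0.509, 0.0171, 0.1877]
tool_rot: [0.025, 1.0, -0.0, -0.001]
ft_force: [-0.0, 0.1, -0.0]
grip_width: 0.0555
grasp_force: 0.0
```

{"fn": "apply_moves", "kwargs": {
  "targets": [
    [[0.24, -0.02, -0.6, 0, 0.3], [0, 0, -0.8, 0, 0.3], [0, 0, -0.8, 0, 0.3], [0, 0, -0.6, 0, 0.3], [0, 0, -0.27, 0, 0.3], [0, 0, 0, 0, 0.3]]
  ]
}}

```text
clock: 2.6
eef_pos: [0.5157, 0.0161, 0.0618]
tool_rot: [0.028, 1.0, -0.0, -0.004]
ft_force: [-0.6, 0.1, -0.2]
grip_width: 0.0555
grasp_force: 0.0
```

Run:
```python
from h import *
im,d=snap("side"); print(get_obs()["eef_pos"])
cv2.imwrite("pics/s2.png",cv2.convertScaleAbs(cv2.resize(im[180:310,240:400],None,fx=4,fy=4,interpolation=cv2.INTER_CUBIC),alpha=1.3))
```

```text
[0.51725716 0.01617828 0.06369836]
```

View pics/s2.png

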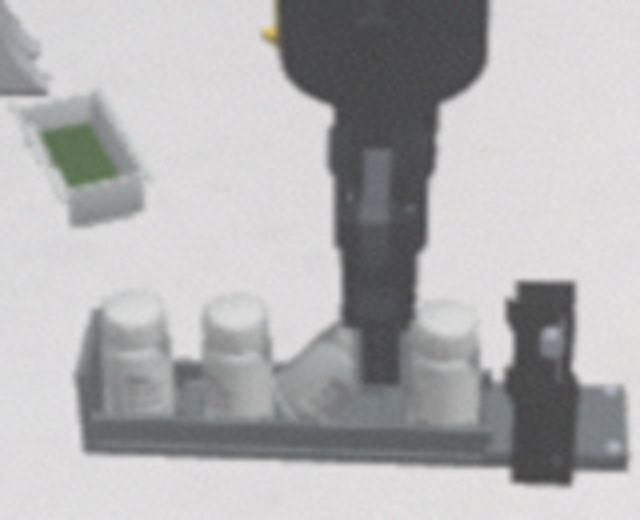

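The side view shows the fingertip at (335,276) beside the leaning cap and clear of the front vial. Closing.

{"fn": "apply_moves", "kwargs": {
  "targets": [
    [[0, 0, 0.03, 0, -1], [0, 0, 0, 0, -1], [0, 0, 0, 0, -1], [0, 0, 0, 0, -1], [0, 0, 0, 0, -1], [0, 0, 0, 0, -1]]
  ]
}}

```text
clock: 3.15
eef_pos: [0.5197, 0.0162, 0.0678]
tool_rot: [0.028, 1.0, 0.0, 0.001]
ft_force: [-0.7, 0.2, 3.9]
grip_width: 0.0215
grasp_force: 58.9
```

Width 21.5 mm means the tips bite above the cap's axis. I'll open, go 7 mm lower and regrip.

{"fn": "apply_moves", "kwargs": {
  "targets": [
    [[0, 0, 0, 0, 0.3], [0, 0, 0, 0, 0.3], [0, 0, 0, 0, 0.3], [0, 0, -0.2, 0, 0.3], [0, 0, 0, 0, 0.3], [0, 0, 0, 0, 0.3]]
  ]
}}

```text
clock: 3.65
eef_pos: [0.5181, 0.0162, 0.0577]
tool_rot: [0.028, 1.0, -0.0, -0.001]
ft_force: [-0.5, 0.2, -0.6]
grip_width: 0.0554
grasp_force: 0.0
```

{"fn": "apply_moves", "kwargs": {
  "targets": [
    [[0, 0, 0, 0, -1], [0, 0, 0, 0, -1], [0, 0, 0, 0, -1], [0, 0, 0, 0, -1], [0, 0, 0, 0, -1]]
  ]
}}

```text
clock: 4.07
eef_pos: [0.5191, 0.0162, 0.0589]
tool_rot: [0.028, 1.0, -0.0, 0.0]
ft_force: [-0.3, -0.3, 1.5]
grip_width: 0.0242
grasp_force: 58.8
```

{"fn": "apply_moves", "kwargs": {
  "targets": [
    [[0, 0, 0.2, 0, -1], [0, 0, 0.3, 0, -1], [0, 0, 0.5, 0, -1], [0, 0, 0.5, 0, -1], [0, 0, 0, 0, -1], [0, 0, 0, 0, -1]]
  ]
}}

```text
clock: 4.57
eef_pos: [0.5202, 0.0163, 0.1204]
tool_rot: [0.028, 1.0, 0.0, 0.002]
ft_force: [0.0, -0.3, -0.9]
grip_width: 0.0236
grasp_force: 58.9
```

Run:
```python
from h import *
im,d=snap("side"); print(get_obs()["eef_pos"],get_obs()["grip_width"])
cv2.imwrite("pics/s3.png",cv2.convertScaleAbs(cv2.resize(im[160:310,240:400],None,fx=4,fy=4,interpolation=cv2.INTER_CUBIC),alpha=1.3))
```

```text
[0.51918613 0.01625356 0.11916659] 0.023791935966770292
```

View pics/s3.png

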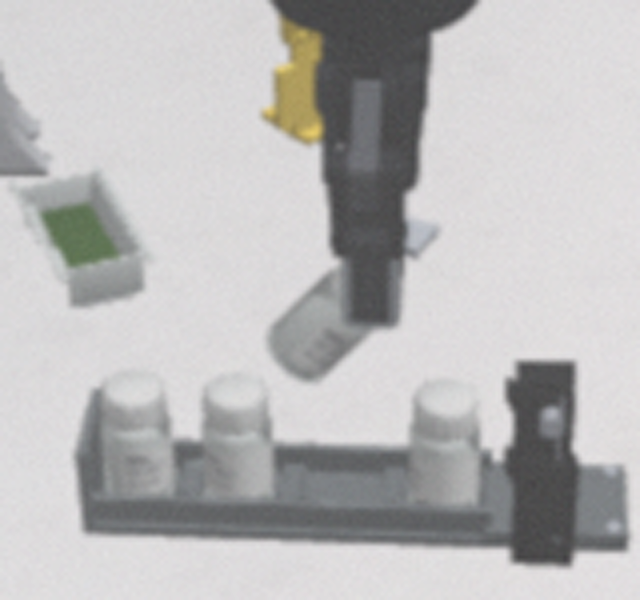

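The vial is lifted, leaning about 48° at crop (320,325), and all three standing vials are still upright. To right it, I'll turn it 90° and push its bottom against the outer (-y) face of the fixed bracket.

{"fn": "apply_moves", "kwargs": {
  "targets": [
    [[-0.1, -0.3, 0.6, 7, -1], [-0.2, -0.3, 0.3, 7, -1], [-0.2, -0.3, 0, 7, -1], [-0.2, -0.3, 0, 7, -1], [-0.2, -0.3, 0, 7, -1], [-0.2, -0.3, 0, 7, -1], [-0.2, -0.3, 0, 7, -1], [-0.2, -0.18, 0, 7, -1]]
  ]
}}

```text
clock: 5.28
eef_pos: [0.4576, -0.0758, 0.1534]
tool_rot: [-0.447, 0.895, 0.001, -0.001]
ft_force: [0.9, -0.1, -0.0]
grip_width: 0.0238
grasp_force: 59.0
```

{"fn": "apply_moves", "kwargs": {
  "targets": [
    [[-0.1, 0, 0, 7, -1], [-0.1, 0, 0, 7, -1], [-0.1, 0, -0.4, 7, -1], [-0.1, 0, -0.6, 7, -1], [0, 0, -0.6, 6, -1], [0, 0, -0.45, 0, -1], [0, 0, 0, 0, -1], [0, 0, 0, 0, -1]]
  ]
}}

```text
clock: 5.95
eef_pos: [0.4412, -0.0747, 0.0713]
tool_rot: [-0.687, 0.727, 0.002, -0.001]
ft_force: [-0.3, 0.6, 0.7]
grip_width: 0.0241
grasp_force: 59.0
```

Run:
```python
from h import *
im,d=snap("top"); o=get_obs();print(o["eef_pos"],o["grip_width"],o["tool_rot"],o["joint_pos"])
im2,d2=snap("side"); np.savez("n4.npz",im=im,d=d,im2=im2,d2=d2)
f=lambda a:cv2.convertScaleAbs(cv2.resize(a,None,fx=4,fy=4,interpolation=cv2.INTER_CUBIC),alpha=1.4)
cv2.imwrite("pics/s4.png",np.hstack([f(im[220:340,270:360]),f(im2[180:300,320:420])]))
```

```text
[ 0.44257268 -0.07488819  0.07247602] 0.02400386360265663 [-6.87042438e-01  7.26616842e-01  6.46002354e-04 -4.86885332e-04] [-1.67623173e-01  3.06362724e-01 -4.08926473e-01  8.57125001e-01
 -1.55908897e-07 -1.68244552e+00]
```

View pics/s4.png

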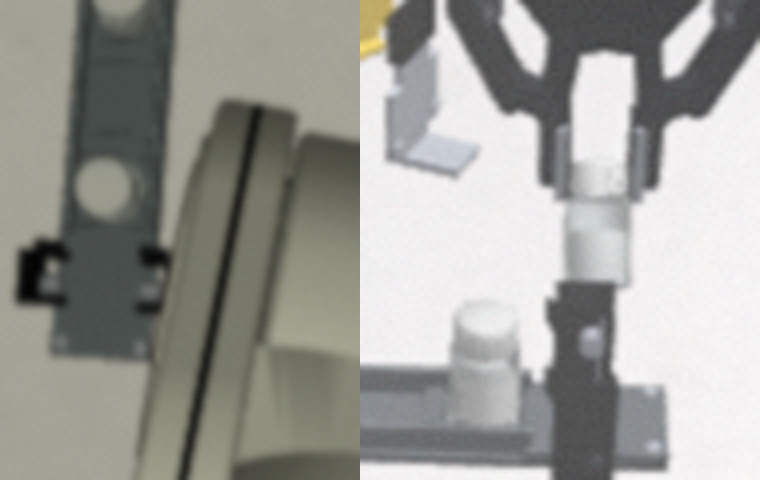

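The side view shows the vial hanging by its cap behind the bracket (crop 598,230), bottom towards the far cheek. Pushing slowly in +y.

{"fn": "apply_moves", "kwargs": {
  "targets": [
    [[0.12, 0.2, 0, 0, -1], [0.12, 0.2, 0, 0, -1], [0.01, 0.15, 0, 0, -1], [0.01, 0.15, 0, 0, -1], [0.01, 0.1, 0, 0, -1]]
  ]
}}

```text
clock: 6.47
eef_pos: [0.456, -0.0494, 0.0753]
tool_rot: [-0.686, 0.727, -0.009, -0.005]
ft_force: [-1.7, -24.5, 10.9]
grip_width: 0.0246
grasp_force: 60.9
```

{"fn": "apply_moves", "kwargs": {
  "targets": [
    [[0, 0.1, 0, 0, -1], [0, 0.05, 0, 0, -1], [0, 0.05, 0, 0, -1]]
  ]
}}

```text
clock: 6.72
eef_pos: [0.4555, -0.037, 0.0741]
tool_rot: [-0.687, 0.727, -0.004, -0.001]
ft_force: [-0.1, -7.6, 2.2]
grip_width: 0.0241
grasp_force: 60.3
```

{"fn": "apply_moves", "kwargs": {
  "targets": [
    [[0, 0.1, 0, 0, -1], [0, 0.05, 0, 0, -1], [0, 0, 0, 0, -1]]
  ]
}}

```text
clock: 6.97
eef_pos: [0.455, -0.0303, 0.0738]
tool_rot: [-0.687, 0.727, -0.003, -0.001]
ft_force: [0.2, -6.3, 0.4]
grip_width: 0.0241
grasp_force: 60.9
```

Run:
```python
from h import *
im,d=snap("side"); o=get_obs();print(o["eef_pos"],o["ft_force"])
cv2.imwrite("pics/s5.png",cv2.convertScaleAbs(cv2.resize(im[180:300,310:420],None,fx=4,fy=4,interpolation=cv2.INTER_CUBIC),alpha=1.4))
P=pts("side",d); hsv=cv2.cvtColor(im,cv2.COLOR_BGR2HSV)
m=(P[...,0]>.43)&(P[...,0]<.475)&(P[...,1]<.0)&(P[...,1]>-.1)&(hsv[...,2]>105)&(hsv[...,1]<40)&(P[...,2]>.015)
q=P[m]
for lo in np.arange(.02,.08,.008):
    w=q[(q[:,2]>lo)&(q[:,2]<lo+.008)]
    if len(w)>3: print(round(lo,3),len(w),np.median(w,0).round(4),w[:,1].max().round(4))
```

```text
[ 0.45498347 -0.03029018  0.07376436] [ 0.6712164  -6.16462341  0.84033279]
0.02 7 [ 0.4678 -0.0197  0.0266] -0.0142
0.028 11 [ 0.4681 -0.0217  0.0324] -0.0004
0.036 19 [ 0.4681 -0.0234  0.0376] -0.0
0.044 28 [ 0.4653 -0.0219  0.049 ] -0.0061
0.052 74 [ 0.4552 -0.0197  0.0562] -0.0102
0.06 83 [ 0.4562 -0.0222  0.0632] -0.018
0.068 114 [ 0.4551 -0.0283  0.0731] -0.0213
0.076 26 [ 0.4514 -0.0277  0.0767] -0.0227
```

View pics/s5.png

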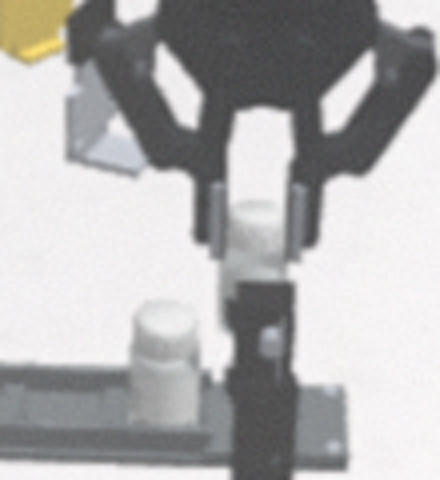

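{"fn": "apply_moves", "kwargs": {
  "targets": [
    [[0, 0.08, 0, 0, -1], [0, 0.03, 0, 0, -1], [0, 0, 0, 0, -1]]
  ]
}}

```text
clock: 7.27
eef_pos: [0.4549, -0.0265, 0.0739]
tool_rot: [-0.687, 0.727, -0.003, -0.002]
ft_force: [-0.2, -7.6, 2.0]
grip_width: 0.0243
grasp_force: 61.8
```

```bash
cat > lean.py <<'E'
from h import *
im,d=snap("side"); o=get_obs();print(o["eef_pos"],o["ft_force"])
P=pts("side",d); hsv=cv2.cvtColor(im,cv2.COLOR_BGR2HSV); t=o["eef_pos"]
m=(abs(P[...,0]-t[0])<.011)&(abs(P[...,1]-t[1])<.03)&(hsv[...,2]>105)&(hsv[...,1]<40)&(P[...,2]>.045)
q=P[m]; print(len(q))
for lo in np.arange(.045,.1,.003):
    w=q[(q[:,2]>lo)&(q[:,2]<lo+.003)]
    if len(w)>3: print(round(lo,3),len(w),w.mean(0).round(4),w[:,1].min().round(4),w[:,1].max().round(4))
E
python3 lean.py
```

```text
[ 0.45493259 -0.0265119   0.07384168] [-0.16972649 -7.66962267  2.25619008]
362
0.048 4 [ 0.46   -0.0202  0.0495] -0.0228 -0.0159
0.051 9 [ 0.4551 -0.0187  0.0534] -0.0228 -0.0167
0.054 26 [ 0.4554 -0.0176  0.0556] -0.0218 -0.0141
0.057 21 [ 0.4555 -0.0184  0.0589] -0.0236 -0.0143
0.06 26 [ 0.4554 -0.019   0.0617] -0.0245 -0.0138
0.063 21 [ 0.4553 -0.0196  0.0643] -0.0244 -0.0161
0.066 24 [ 0.4542 -0.0203  0.0676] -0.0252 -0.0172
0.069 21 [ 0.4567 -0.0209  0.0704] -0.0251 -0.0177
0.072 52 [ 0.4541 -0.0286  0.0738] -0.0434 -0.0175
0.075 52 [ 0.4561 -0.0271  0.0758] -0.0372 -0.0171
```

{"fn": "apply_moves", "kwargs": {
  "targets": [
    [[0, 0.1, 0, 0, -1], [0, 0.05, 0, 0, -1], [0, 0, 0, 0, -1]]
  ]
}}

```text
clock: 7.57
eef_pos: [0.4551, -0.0231, 0.074]
tool_rot: [-0.686, 0.727, -0.006, -0.004]
ft_force: [-0.0, -16.2, 3.8]
grip_width: 0.0241
grasp_force: 62.5
```

```bash
python3 lean.py
```

```text
[ 0.4550968  -0.02310628  0.07397807] [ 1.44148462e-02 -1.59571170e+01  3.14038841e+00]
325
0.051 5 [ 0.4603 -0.0189  0.0528] -0.02 -0.0183
0.054 21 [ 0.4535 -0.0168  0.0555] -0.0211 -0.0143
0.057 24 [ 0.4564 -0.0164  0.0584] -0.0222 -0.012
0.06 27 [ 0.4563 -0.0178  0.0613] -0.0222 -0.0149
0.063 24 [ 0.4541 -0.018   0.0648] -0.0234 -0.0139
0.066 20 [ 0.4552 -0.0183  0.0675] -0.0237 -0.0139
0.069 18 [ 0.4549 -0.0192  0.0705] -0.0231 -0.0165
0.072 39 [ 0.4545 -0.0251  0.0736] -0.04 -0.0162
0.075 70 [ 0.4555 -0.0263  0.0759] -0.0368 -0.0165
```

Lean is down to about 8°, well under the roughly 27° at which it tips upright by itself. Retreating and carrying it back over the empty cell.

{"fn": "apply_moves", "kwargs": {
  "targets": [
    [[0, -0.4, 0, 0, -1], [0, -0.3, 0.3, -7, -1], [0, 0, 0.7, -7, -1], [0, 0, 0.7, -7, -1], [0.2, 0.1, 0, -7, -1], [0.3, 0.3, 0, -7, -1], [0.3, 0.3, 0, -7, -1], [0.3, 0.3, 0, -7, -1]]
  ]
}}

```text
clock: 8.28
eef_pos: [0.4987, -0.0054, 0.1416]
tool_rot: [-0.321, 0.947, -0.0, 0.001]
ft_force: [0.2, -0.4, -0.2]
grip_width: 0.0241
grasp_force: 61.8
```

{"fn": "apply_moves", "kwargs": {
  "targets": [
    [[0.3, 0.3, 0, -7, -1], [0.3, 0.3, 0, -7, -1], [0.1, 0.1, 0, -7, -1], [0, 0, 0, -7, -1], [0, 0, 0, -7, -1], [0, 0, 0, -6, -1], [0, 0, 0, 0, -1]]
  ]
}}

```text
clock: 8.87
eef_pos: [0.526, 0.0225, 0.1411]
tool_rot: [0.028, 1.0, 0.0, 0.0]
ft_force: [0.6, 0.1, 0.1]
grip_width: 0.0242
grasp_force: 61.9
```

Run:
```python
from h import *
im,d=snap("side"); o=get_obs();print(o["eef_pos"],o["tool_rot"])
cv2.imwrite("pics/s6.png",cv2.convertScaleAbs(cv2.resize(im[150:310,240:400],None,fx=3.7,fy=3.7,interpolation=cv2.INTER_CUBIC),alpha=1.3))
P=pts("side",d); hsv=cv2.cvtColor(im,cv2.COLOR_BGR2HSV); t=o["eef_pos"]
q=P[(abs(P[...,0]-t[0])<.035)&(abs(P[...,1]-t[1])<.02)&(hsv[...,2]>100)&(hsv[...,1]<40)&(P[...,2]>.068)]
for lo in np.arange(.068,.14,.006):
    w=q[(q[:,2]>lo)&(q[:,2]<lo+.006)]
    if len(w)>3: print(round(lo,3),len(w),w.mean(0).round(4),w[:,0].min().round(4),w[:,0].max().round(4))
```

```text
[0.52595408 0.02231369 0.14103408] [2.62295124e-02 9.99655906e-01 1.29173547e-04 2.55295258e-04]
0.086 13 [0.5237 0.0341 0.0905] 0.5159 0.5339
0.092 59 [0.5286 0.0335 0.0949] 0.5144 0.5417
0.098 63 [0.527  0.0336 0.101 ] 0.5129 0.5399
0.104 62 [0.5262 0.0336 0.1071] 0.5114 0.5399
0.11 57 [0.5253 0.0333 0.113 ] 0.5099 0.5382
0.116 52 [0.5224 0.0345 0.1187] 0.5099 0.5367
0.122 29 [0.5147 0.0328 0.125 ] 0.5084 0.5348
0.128 25 [0.518  0.0346 0.1311] 0.5085 0.5377
0.134 36 [0.5142 0.0294 0.1374] 0.5071 0.5375
0.14 42 [0.5164 0.0268 0.1416] 0.5086 0.5375
```

View pics/s6.png

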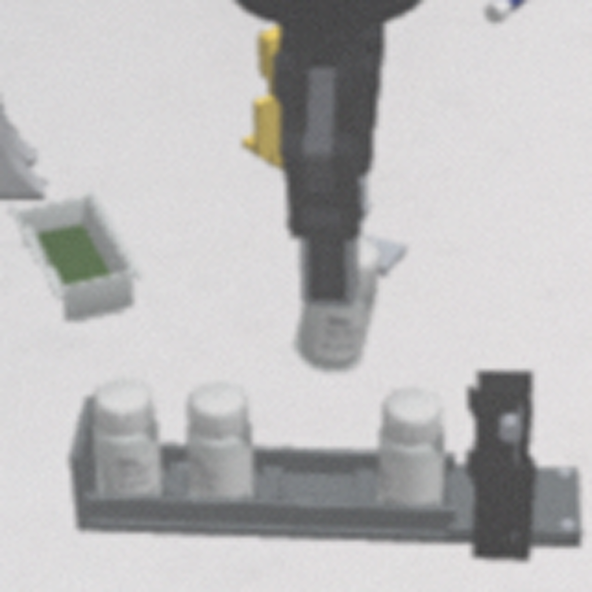

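The vial now leans only about 12°. The low edge is at world x ≈ 0.515, and I want it at 0.5197. Shifting, lowering, and pressing lightly.

{"fn": "apply_moves", "kwargs": {
  "targets": [
    [[0.12, -0.17, 0, 0, -1], [0, 0, -0.5, 0, -1], [0, 0, -0.6, 0, -1], [0, 0, -0.5, 0, -1], [0, 0, -0.25, 0, -1], [0, 0, -0.1, 0, -1], [0, 0, 0, 0, -1]]
  ]
}}

```text
clock: 9.5
eef_pos: [0.5304, 0.0144, 0.0622]
tool_rot: [0.028, 1.0, -0.0, -0.001]
ft_force: [0.4, -0.7, 0.1]
grip_width: 0.024
grasp_force: 61.9
```

{"fn": "apply_moves", "kwargs": {
  "targets": [
    [[0, 0, -0.07, 0, -1], [0, 0, 0, 0, -1], [0, 0, 0, 0, -1]]
  ]
}}

```text
clock: 9.75
eef_pos: [0.5317, 0.0146, 0.0612]
tool_rot: [0.028, 1.0, -0.0, 0.001]
ft_force: [-1.1, 0.7, 1.9]
grip_width: 0.024
grasp_force: 62.2
```

{"fn": "apply_moves", "kwargs": {
  "targets": [
    [[0, 0.02, -0.06, 0, -1], [0, 0, -0.06, 0, -1], [0, 0, 0, 0, -1]]
  ]
}}

```text
clock: 10.0
eef_pos: [0.5348, 0.0147, 0.06]
tool_rot: [0.028, 1.0, -0.001, 0.005]
ft_force: [-2.0, -2.9, 21.2]
grip_width: 0.0244
grasp_force: 64.9
```

```bash
cat > prof.py <<'E'
from h import *
im,d=snap("side"); o=get_obs();print(o["eef_pos"],o["ft_force"])
P=pts("side",d); hsv=cv2.cvtColor(im,cv2.COLOR_BGR2HSV)
q=P[(P[...,0]>.508)&(P[...,0]<.558)&(abs(P[...,1]-.02)<.02)&(hsv[...,2]>100)&(hsv[...,1]<40)&(P[...,2]>.018)]
for lo in np.arange(.018,.07,.005):
    w=q[(q[:,2]>lo)&(q[:,2]<lo+.005)]
    if len(w)>3: print(round(lo,3),len(w),w.mean(0).round(4),w[:,0].min().round(4),w[:,0].max().round(4))
E
python3 prof.py
```

```text
[0.53476352 0.01466755 0.06006539] [-2.23797136 -2.18207609 20.01973709]
0.018 62 [0.5319 0.0279 0.0202] 0.5109 0.5474
0.023 43 [0.5339 0.0261 0.0252] 0.519 0.5462
0.028 37 [0.5321 0.026  0.03  ] 0.519 0.5444
0.033 41 [0.5313 0.0263 0.0353] 0.5174 0.5443
0.038 25 [0.5255 0.0254 0.0397] 0.5174 0.5378
0.043 20 [0.5244 0.0256 0.045 ] 0.5174 0.5469
0.048 21 [0.5291 0.0274 0.0507] 0.5174 0.5468
0.053 18 [0.5248 0.0249 0.0556] 0.5174 0.5467
0.058 42 [0.5244 0.0199 0.0601] 0.5174 0.5467
0.063 5 [0.5336 0.0314 0.0654] 0.5251 0.5465
0.068 4 [0.5357 0.0322 0.0705] 0.525 0.5465
```

It's seated and within about 5° of upright, centre x ≈ 0.5326. Easing the pressure and releasing.

{"fn": "apply_moves", "kwargs": {
  "targets": [
    [[0, 0, 0.05, 0, -1], [0, 0, 0, 0, -0.35], [0, 0, 0, 0, -0.2], [0, 0, 0, 0, 0.1], [0, 0, 0, 0, 0.3], [0, 0, 0, 0, 0.3]]
  ]
}}

```text
clock: 10.55
eef_pos: [0.5302, 0.0155, 0.0567]
tool_rot: [0.028, 1.0, 0.0, -0.0]
ft_force: [-0.7, 0.0, 0.0]
grip_width: 0.0554
grasp_force: 0.0
```

```bash
python3 prof.py
```

```text
[0.53022552 0.01548286 0.05663017] [-0.34830765 -0.72213993 -0.40892832]
0.018 73 [0.5334 0.0259 0.0201] 0.5093 0.5555
0.023 23 [0.5403 0.0245 0.0251] 0.5286 0.5495
0.028 5 [0.547  0.0212 0.0309] 0.5459 0.5477
0.033 7 [0.5478 0.0187 0.0357] 0.5459 0.5493
0.038 7 [0.5472 0.0202 0.0406] 0.5458 0.5492
0.043 10 [0.5471 0.0182 0.0449] 0.5457 0.5491
```

{"fn": "apply_moves", "kwargs": {
  "targets": [
    [[0, 0, 0.4, 0, 0.3], [0, 0, 0.8, 0, 0.5], [0, 0, 0.9, 0, 1], [0, -0.9, 0.4, 0, 1], [0, -1, 0, 0, 1], [0, -1, 0, 0, 1], [0, 0, 0, 0, 1]]
  ]
}}

```text
clock: 11.18
eef_pos: [0.5308, -0.1067, 0.1576]
tool_rot: [0.031, 1.0, -0.002, 0.001]
ft_force: [0.0, 0.9, -0.7]
grip_width: 0.0855
grasp_force: 0.0
```

Run:
```python
from h import *
im,d=snap("side");it,dt=snap("top");o=get_obs();print(o["eef_pos"])
np.savez("n7.npz",im=im,d=d,it=it,dt=dt)
cv2.imwrite("pics/s7.png",np.hstack([cv2.convertScaleAbs(cv2.resize(a,None,fx=3,fy=3,interpolation=cv2.INTER_CUBIC),alpha=1.4) for a in (im[220:320,240:400],it[200:300,270:320])]))
P=pts("side",d);hsv=cv2.cvtColor(im,cv2.COLOR_BGR2HSV)
m=((P[...,0]>.46)&(P[...,0]<.65)&(P[...,1]>-.02)&(P[...,1]<.05)&(P[...,2]>.057)&(P[...,2]<.07)&(hsv[...,2]>120)).astype(np.uint8)
k,l,s,c=cv2.connectedComponentsWithStats(m)
for i in range(1,k):
    if s[i,4]>15:
        q=P[l==i];print(c[i].round(1),s[i,4],q.mean(0).round(4))
```

```text
[ 0.5302347  -0.10210949  0.15675786]
[272.7 257. ] 128 [0.6154 0.0131 0.0601]
[298.  257.9] 134 [0.5753 0.0155 0.0602]
[323.1 258.3] 131 [0.536  0.0166 0.0602]
[350.8 259.4] 128 [0.4928 0.0195 0.0602]
```

View pics/s7.png

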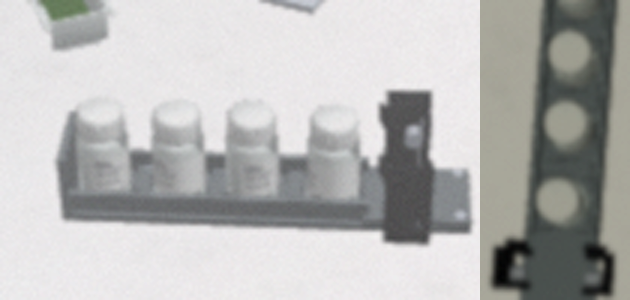

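Crop (250,150) shows the fallen vial now upright in its cell, its cap at the same height as the others, and the neighbours unmoved. On to the gate: bar centre (0.5215,-0.193), bar axis at 63.6°.

{"fn": "apply_moves", "kwargs": {
  "targets": [
    [[-0.05, -0.5, 0, 7, 0.3], [-0.05, -0.5, 0, 7, 0.3], [-0.05, -0.5, 0, 7, 0.3], [-0.05, -0.5, 0, 7, 0.3], [-0.02, -0.27, 0, 7, 0.3], [0, 0, 0, 7, 0.3], [0, 0, 0, 7, 0.3], [0, 0, 0, 7, 0.3]]
  ]
}}

```text
clock: 11.95
eef_pos: [0.5217, -0.1901, 0.1565]
tool_rot: [-0.448, 0.894, 0.001, -0.0]
ft_force: [0.0, -0.3, -0.1]
grip_width: 0.0558
grasp_force: 0.0
```

{"fn": "apply_moves", "kwargs": {
  "targets": [
    [[0, 0, 0, 7, 0.3], [0, 0, -0.4, 3.7, 0.3], [0, 0, -0.4, 0, 0.3], [0, 0, 0, 0, 0.3]]
  ]
}}

```text
clock: 12.28
eef_pos: [0.5198, -0.189, 0.1217]
tool_rot: [-0.527, 0.85, 0.003, -0.002]
ft_force: [0.0, 0.9, -0.0]
grip_width: 0.0554
grasp_force: 0.0
```

Run:
```python
from h import *
o=get_obs();t=o["eef_pos"];x,y=o["tool_rot"][:2];print(t,"fingerline",np.degrees(2*np.arctan2(y,x))-90)
```

```text
[ 0.51978108 -0.18897321  0.12166544] fingerline 153.62730747877853
```

{"fn": "apply_moves", "kwargs": {
  "targets": [
    [[0.04, -0.11, -0.3, 0, 0.3], [0, 0, -0.4, 0, 0.3], [0, 0, -0.3, 0, 0.3], [0, 0, -0.1, 0, 0.3], [0, 0, 0, 0, 0.3]]
  ]
}}

```text
clock: 12.7
eef_pos: [0.5228, -0.1952, 0.0799]
tool_rot: [-0.526, 0.85, 0.001, -0.001]
ft_force: [0.3, -0.4, 0.0]
grip_width: 0.0555
grasp_force: 0.0
```

{"fn": "apply_moves", "kwargs": {
  "targets": [
    [[0, 0, 0, 0, -0.3], [0, 0, 0, 0, -0.6], [0, 0, 0, 0, -0.7], [0, 0, 0, 0, -1], [0, 0, 0, 0, -1], [0, 0, 0, 0, -1], [0, 0, 0, 0, -1]]
  ]
}}

```text
clock: 13.28
eef_pos: [0.524, -0.1961, 0.082]
tool_rot: [-0.526, 0.85, -0.001, 0.001]
ft_force: [-1.0, 0.2, 4.7]
grip_width: 0.0086
grasp_force: 60.8
```

{"fn": "apply_moves", "kwargs": {
  "targets": [
    [[0, 0, 0.3, 0, -1], [0, 0, 0.6, 0, -1], [0, 0, 0.9, 0, -1], [0, 0.3, 0.2, 7, -1], [-0.2, 0.7, 0, 7, -1], [-0.3, 0.8, 0, 7, -1], [-0.3, 0.8, 0, 2.3, -1], [-0.3, 0.8, 0, 0, -1]]
  ]
}}

```text
clock: 13.95
eef_pos: [0.4783, -0.0586, 0.1605]
tool_rot: [-0.687, 0.726, 0.001, -0.0]
ft_force: [0.4, 0.2, -1.5]
grip_width: 0.0082
grasp_force: 59.9
```

{"fn": "apply_moves", "kwargs": {
  "targets": [
    [[-0.3, 0.8, 0, 0, -1], [-0.2, 0.7, 0, 0, -1], [-0.05, 0.4, 0, 0, -1], [0, 0, 0, 0, -1], [0, 0, 0, 0, -1]]
  ]
}}

```text
clock: 14.37
eef_pos: [0.457, 0.0169, 0.1608]
tool_rot: [-0.688, 0.726, 0.0, -0.0]
ft_force: [-0.7, -0.4, -0.6]
grip_width: 0.0084
grasp_force: 60.0
```

Run:
```python
from h import *
im,d=snap("side"); o=get_obs();t=o["eef_pos"];x,y=o["tool_rot"][:2];print(t,"fingerline",np.degrees(2*np.arctan2(y,x))-90,o["grip_width"],o["ft_force"])
np.savez("n8.npz",im=im,d=d)
cv2.imwrite("pics/s8.png",cv2.convertScaleAbs(cv2.resize(im[140:310,300:430],None,fx=3.5,fy=3.5,interpolation=cv2.INTER_CUBIC),alpha=1.4))
P=pts("side",d);q=P[(abs(P[...,0]-t[0])<.06)&(abs(P[...,1]-t[1])<.045)&(P[...,2]>.06)&(P[...,2]<.15)]
for lo in np.arange(.06,.15,.006):
    w=q[(q[:,2]>lo)&(q[:,2]<lo+.006)]
    if len(w)>3: print(round(lo,3),len(w),w.mean(0).round(4),w.min(0)[:2].round(4),w.max(0)[:2].round(4))
```

```text
[0.45731963 0.01616024 0.16091027] fingerline 176.85064192458998 0.008723319436785726 [ 0.1379563   0.18334802 -0.86259764]
0.06 87 [0.493  0.0187 0.0609] [0.4817 0.0081] [0.5034 0.0303]
0.078 51 [0.4485 0.0302 0.0821] [0.4283 0.0186] [0.4659 0.0333]
0.084 229 [0.4445 0.02   0.0859] [0.4263 0.0043] [0.4659 0.0405]
0.09 9 [0.4574 0.0424 0.094 ] [0.455  0.0402] [0.4596 0.0444]
0.096 15 [0.4567 0.0417 0.0983] [0.4535 0.0367] [0.4598 0.0438]
0.102 13 [0.4579 0.0425 0.1047] [0.4556 0.0411] [0.4601 0.0441]
0.108 13 [0.4581 0.0426 0.1105] [0.4557 0.0413] [0.4604 0.0439]
0.114 14 [0.4586 0.0428 0.1167] [0.4562 0.0413] [0.4606 0.0453]
0.12 23 [0.4588 0.0388 0.1234] [0.4559 0.0267] [0.4608 0.0443]
0.126 22 [0.4581 0.0337 0.1277] [0.456  0.0195] [0.4599 0.0437]
0.132 10 [0.4578 0.0333 0.1345] [0.4563 0.0325] [0.4594 0.0342]
0.138 16 [0.4579 0.0368 0.142 ] [0.4538 0.0353] [0.4627 0.0383]
0.144 48 [0.4575 0.0331 0.1474] [0.4478 0.0249] [0.4681 0.0384]
```

View pics/s8.png

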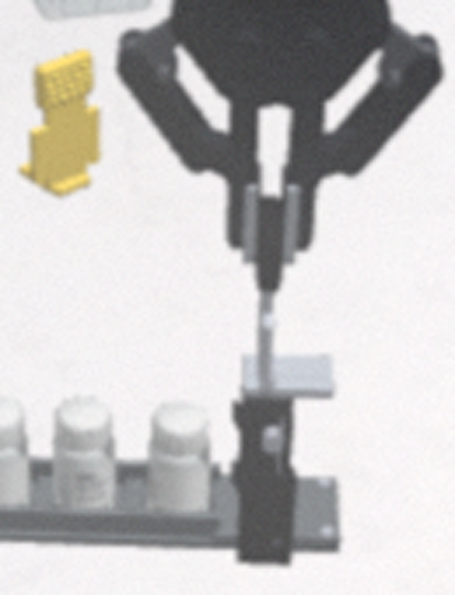

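The gate hangs upright over the bracket (plate at crop x≈266, bracket slot at ≈270, toe out towards the gate end). Comparing gate and rack in the same camera frame.

Run:
```python
from h import *
D=np.load("n8.npz");P=pts("side",D["d"]);P[D["d"]==0]=np.nan
s=(P[...,0]>.48)&(P[...,0]<.62)&(P[...,1]>.02)&(P[...,1]<.06)
q=P[s&(P[...,2]>.002)&(P[...,2]<.009)]; f=np.polyfit(q[:,0],q[:,1],1); r=q[:,1]-np.polyval(f,q[:,0]); q=q[abs(r)<.003]; f=np.polyfit(q[:,0],q[:,1],1)
print("base side face",len(q),f,"seat y",np.polyval(f,.4565)-.022)
q=P[s&(P[...,2]>.012)&(P[...,2]<.0165)]; f=np.polyfit(q[:,0],q[:,1],1); r=q[:,1]-np.polyval(f,q[:,0]); q=q[abs(r)<.003]; f=np.polyfit(q[:,0],q[:,1],1)
print("rail face",len(q),f,"seat y",np.polyval(f,.4565)-.020)
for lo,hi in((.0,.01),(.012,.02),(.02,.03),(.03,.044),(.046,.05),(.05,.056)):
    q=P[(P[...,0]>.43)&(P[...,0]<.478)&(P[...,1]>.035)&(P[...,1]<.06)&(P[...,2]>lo)&(P[...,2]<hi)]
    if len(q): print("outer",lo,len(q),"y med",np.median(q[:,1]).round(4),"x",np.percentile(q[:,0],[1,50,99]).round(4))
q=P[(P[...,0]>.40)&(P[...,0]<.45)&(P[...,1]>-.03)&(P[...,1]<.05)&(P[...,2]>.006)&(P[...,2]<.013)]
print("plate end x min",np.percentile(q[:,0],[0.5,2]),"y",np.percentile(q[:,1],[1,99]))
q=P[(P[...,0]>.62)&(P[...,0]<.66)&(P[...,1]>-.03)&(P[...,1]<.05)&(P[...,2]>.036)&(P[...,2]<.045)]
print("endwall x",np.percentile(q[:,0],[1,50,99]),"y",np.percentile(q[:,1],[1,99]))
# -y cheek
q=P[(P[...,0]>.43)&(P[...,0]<.478)&(P[...,1]>-.025)&(P[...,1]<.008)&(P[...,2]>.02)&(P[...,2]<.058)]
print("far cheek",len(q),np.percentile(q[:,1],[1,50,99]),np.percentile(q[:,2],[1,99]))
```

```text
base side face 117 [-0.01984647  0.04949829] seat y 0.01843838039113753
rail face 162 [-0.04608053  0.05896994] seat y 0.017934178489658437
outer 0.0 298 y med 0.0495 x [0.4306 0.455  0.4779]
outer 0.012 69 y med 0.0496 x [0.4342 0.4566 0.4766]
outer 0.02 77 y med 0.0499 x [0.4433 0.4543 0.4664]
outer 0.03 118 y med 0.0496 x [0.4438 0.4561 0.4669]
outer 0.046 40 y med 0.048 x [0.443  0.4618 0.4701]
outer 0.05 47 y med 0.0521 x [0.4434 0.4555 0.4692]
plate end x min [0.41930455 0.41979433] y [-0.00756091  0.0491575 ]
endwall x [0.62037762 0.63303573 0.63712237] y [-0.01020002  0.03242325]
far cheek 283 [-0.01096071 -0.00465746  0.00530758] [0.02117238 0.05084373]
```

{"fn": "apply_moves", "kwargs": {
  "targets": [
    [[-0.02, 0.015, -0.4, 0, -1], [0, 0, -0.4, 0, -1], [0, 0, -0.15, 0, -1], [0, 0, -0.15, 0, -1], [0, 0, -0.1, 0, -1], [0, 0, 0, 0, -1]]
  ]
}}

```text
clock: 14.92
eef_pos: [0.4564, 0.0163, 0.1125]
tool_rot: [-0.687, 0.727, 0.0, -0.0]
ft_force: [0.0, 0.0, -1.2]
grip_width: 0.0086
grasp_force: 59.9
```

{"fn": "apply_moves", "kwargs": {
  "targets": [
    [[0, 0, -0.1, 0, -1], [0, 0, -0.1, 0, -1], [0, 0, -0.05, 0, -1], [0, 0, 0, 0, -1]]
  ]
}}

```text
clock: 15.25
eef_pos: [0.4574, 0.0168, 0.1032]
tool_rot: [-0.687, 0.726, -0.001, 0.001]
ft_force: [1.4, -0.7, -2.0]
grip_width: 0.0086
grasp_force: 59.8
```

The ears are in the slots with no side force. Pressing down.

{"fn": "apply_moves", "kwargs": {
  "targets": [
    [[0, 0, -0.1, 0, -1], [0, 0, -0.1, 0, -1], [0, 0, -0.05, 0, -1], [0, 0, 0, 0, -1]]
  ]
}}

```text
clock: 15.58
eef_pos: [0.4577, 0.0169, 0.0931]
tool_rot: [-0.687, 0.726, -0.001, 0.001]
ft_force: [4.0, 0.1, -4.1]
grip_width: 0.0087
grasp_force: 59.4
```

{"fn": "apply_moves", "kwargs": {
  "targets": [
    [[0, 0, -0.08, 0, -1], [0, 0, -0.08, 0, -1], [0, 0, 0, 0, -1]]
  ]
}}

```text
clock: 15.83
eef_pos: [0.4584, 0.0169, 0.0919]
tool_rot: [-0.687, 0.726, -0.002, 0.002]
ft_force: [-8.7, -0.4, 37.4]
grip_width: 0.0084
grasp_force: 65.8
```

The force went from -4 N (the clips drawing the gate in) to +37 N at a hard stop, so it looks home. Relieving, releasing and checking.

{"fn": "apply_moves", "kwargs": {
  "targets": [
    [[0, 0, 0.08, 0, -1], [0, 0, 0.02, 0, -0.6], [0, 0, 0, 0, -0.4], [0, 0, 0, 0, -0.3], [0, 0, 0, 0, -0.3], [0, 0, 0.3, 0, -0.3], [0, 0, 0.8, 0, -0.3], [0, 0, 0.9, 0, -0.3]]
  ]
}}

```text
clock: 16.5
eef_pos: [0.454, 0.0167, 0.1688]
tool_rot: [-0.687, 0.727, 0.003, -0.003]
ft_force: [0.5, -0.6, -0.1]
grip_width: 0.0299
grasp_force: 0.0
```

{"fn": "apply_moves", "kwargs": {
  "targets": [
    [[0, -0.9, 0.4, 0, 0], [0, -1, 0, 0, 0], [0, -1, 0, 0, 0], [0, -1, 0, 0, 0], [0, 0, 0, 0, 0], [0, 0, 0, 0, 0]]
  ]
}}

```text
clock: 17.0
eef_pos: [0.4559, -0.141, 0.1858]
tool_rot: [-0.685, 0.728, 0.001, -0.0]
ft_force: [-0.3, 1.0, 0.2]
grip_width: 0.0426
grasp_force: 0.0
```

Run:
```python
from h import *
im,d=snap("side");it,dt=snap("top");o=get_obs();print(o["eef_pos"],o["clock"])
cv2.imwrite("pics/s9.png",np.hstack([cv2.convertScaleAbs(cv2.resize(a,None,fx=3.4,fy=3.4,interpolation=cv2.INTER_CUBIC),alpha=1.4) for a in (im[190:310,250:400],it[190:310,265:325])]))
P=pts("side",d);P[d==0]=np.nan;hsv=cv2.cvtColor(im,cv2.COLOR_BGR2HSV)
m=(P[...,0]>.435)&(P[...,0]<.475)&(P[...,1]>-.02)&(P[...,1]<.06)
for lo in np.arange(.058,.105,.004):
    w=P[m&(P[...,2]>lo)&(P[...,2]<lo+.004)]
    if len(w)>3: print(round(lo,3),len(w),w.mean(0).round(4),w.min(0).round(4),w.max(0).round(4))
w=P[(P[...,0]>.428)&(P[...,0]<.442)&(P[...,1]>.012)&(P[...,1]<.024)];print("toe z",np.nanmedian(w[...,2]))
w=P[(P[...,0]>.4215)&(P[...,0]<.425)&(P[...,1]>.012)&(P[...,1]<.024)];print("plate z",np.nanmedian(w[...,2]))
P=pts("top",dt);q=P[(P[...,0]>.43)&(P[...,0]<.48)&(P[...,1]>-.02)&(P[...,1]<.05)&(P[...,2]>.085)];print("top bar",q[:,2].max(),np.median(q[:,2]),cv2.minAreaRect((q[:,:2]*1000).astype(np.float32)))
```

```text
[ 0.45597735 -0.13869227  0.18589149] 17.1
0.058 6 [0.4594 0.0337 0.0598] [0.4577 0.033  0.058 ] [0.4607 0.0343 0.0615]
0.062 8 [0.4593 0.0333 0.0639] [0.4577 0.0318 0.0626] [0.461  0.0358 0.0656]
0.066 4 [0.4586 0.0323 0.0668] [0.4565 0.0313 0.066 ] [0.4609 0.0337 0.0678]
0.07 9 [0.4595 0.0356 0.0724] [0.4552 0.0308 0.0703] [0.4641 0.0379 0.0733]
0.074 24 [0.46   0.0315 0.0756] [0.4538 0.0053 0.0741] [0.4642 0.0397 0.0778]
0.078 22 [0.4603 0.0291 0.0797] [0.4541 0.0015 0.0781] [0.464  0.0393 0.0818]
0.082 13 [0.4591 0.0366 0.0841] [0.4542 0.0349 0.0821] [0.4633 0.0384 0.0856]
0.086 16 [0.459  0.0363 0.0876] [0.4544 0.035  0.0861] [0.4634 0.0381 0.0899]
0.09 38 [0.459  0.0251 0.0925] [4.526e-01 1.000e-04 9.020e-02] [0.4635 0.0382 0.094 ]
0.094 74 [0.458  0.02   0.0951] [ 0.453  -0.0008  0.0941] [0.4628 0.0372 0.0974]
toe z 0.017391746978637435
plate z 0.011558861950847488
top bar 0.09906757891291262 0.09528431991087849 ((457.0693359375, 17.730998992919922), (11.110743522644043, 36.901710510253906), 0.8908945918083191)
```

View pics/s9.png

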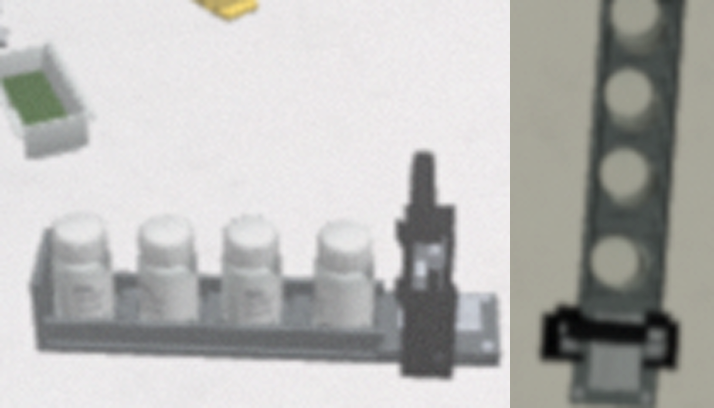

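Crop (425,180) shows the gate in the bracket with its toe flat on the plate, and all four vials upright. Height and squareness still need a check, comparing against the first frames and averaging several new ones.

Run:
```python
from h import *
def bar(n,D,im,x0,x1,y0,y1,zlo):
    P=pts(n,D);v=cv2.cvtColor(im,cv2.COLOR_BGR2HSV)[...,2]
    q=P[(P[...,0]>x0)&(P[...,0]<x1)&(P[...,1]>y0)&(P[...,1]<y1)&(P[...,2]>zlo)&(P[...,2]<zlo+.02)&(D>0)]
    u=np.linalg.svd(q[:,:2]-q[:,:2].mean(0),full_matrices=False)[2][0]
    h=np.sort(q[:,2]); return np.median(h[len(h)//4:]),np.degrees(np.arctan2(u[1],u[0]))%180,len(q),q.mean(0).round(4)
for n in("top","side"):
    Z=np.load(n+"0.npz"); print("before",n,bar(n,Z["d"],Z["im"],.49,.55,-.225,-.16,.079))
    ds=[];
    for i in range(6):
        im,d=snap(n); ds.append(np.where(d>0,d,np.nan))
    d=np.nan_to_num(np.nanmedian(ds,0)).astype(np.float32); print("now",n,bar(n,d,im,.44,.475,-.01,.045,.089))
    if n=="side":
        P=pts(n,d); 
        w=P[(P[...,0]>.43)&(P[...,0]<.444)&(P[...,1]>.01)&(P[...,1]<.026)&(P[...,2]<.03)];pl=P[(P[...,0]>.4215)&(P[...,0]<.425)&(P[...,1]>.01)&(P[...,1]<.026)]
        print("toe",np.median(w[:,2]),"plate",np.median(pl[:,2]))
        A=pts(n,Z["d"]); c=np.array([.517,-.196]); t=c+.018*np.array([-.896,.445])
        w=A[(np.hypot(A[...,0]-t[0],A[...,1]-t[1])<.007)]; tb=A[(np.hypot(A[...,0]-.46,A[...,1]+.16)<.01)]
        print("toe before",np.median(w[:,2]),"table",np.median(tb[:,2]))
```

```text
before top (np.float64(0.08568086307846046), np.float64(64.49769774183592), 166, array([ 0.5212, -0.1935,  0.0847]))
now top (np.float64(0.09556849327056793), np.float64(87.14246806396694), 164, array([0.4572, 0.0175, 0.0949]))
before side (np.float64(0.08480267799828178), np.float64(62.72437594041612), 84, array([ 0.5225, -0.1897,  0.0837]))
now side (np.float64(0.0947939211709917), np.float64(87.14466380860709), 117, array([0.4584, 0.0224, 0.0941]))
toe 0.01725918807890614 plate 0.01120187859077576
toe before 0.007202827148995006 table 0.0014721624418785884
```

The gate has risen 10.0 mm from its table height, is square to 0.3° and level, so it is home. Handing in.

```bash
python3 -c "
from h import *
print(order.job_done())"
```

```text
the job is handed in; nothing more can be done
None
```

The job is handed in at about 18 s on the robot's clock. In the last images the fallen vial stands upright in its cell, about 2 mm off centre (limit 4 mm). The gate is home: it sits 10.0 mm above its table height and is square to the rack within 0.3°. The other vials are unmoved, but I did not re-measure the tape, trough, pen and tube. The judge returned no verdict.

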